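# Plug the red cue lamp into its blind desk mount

### The job

Take the red cue lamp out of its holder and plug it upright into the square desk mount. The socket floats unseen somewhere under the mount's round mouth, so rest the lamp's pin lightly on the black floor of the mouth, feel about in a widening spiral until it drops in, then press it gently fully home and let go. Never press hard on the mount, and leave the green lamp standing in the holder.

Things in the scene. Friction and masses are not known exactly. Their poses are not given: they have to be found in the camera images.
- mount: desk mount, fixed: square grey block 110 x 110 mm with a bright metal top plate, 54 mm high; origin at the centre of its underside, z up. In its top is a round mouth, 56 mm wide and 8 mm deep, with a flat black floor. The floor does not yield sideways. The mount must not be pressed with more than 25 N.
- mount_mouth (a point): centre of the mouth, level with the mount's top face (8 mm above the black floor). In the floor is one upright blind socket hole: 14 mm diameter, 32 mm deep, sharp-edged; its centre lies 4 to 10 mm from this point, in any direction (unknown, differs every time).
- mount_floor (a point): centre of the mouth's black floor, 46 mm above the worktop (not the hole). The floor with its socket is one sprung insert: it begins to sink at about 2 N, sinks 1 mm for each further 1.5 N and stops hard after 5 mm (about 10 N), so it springs back up and the force falls away when the pin meets the hole.
- red_lamp_grip (a point): point on the red lamp's axis 60 mm above its pin's end, the middle of the barrel, where it is gripped. The lamp is round: brass pin 12 mm diameter, 28 mm long (foot edge bevelled by 0.8 mm), then metal barrel 26 mm diameter from 28 to 92 mm above the pin's end, red dome to 103 mm; 95 to 160 g. z up along the lamp.
- red_lamp_tip (a point): centre of the lower end of the red lamp's pin; z along the lamp, up. Fully home it is 28 mm below the black floor, 18 mm above the worktop; barrel then rests on the floor.
- green_lamp_grip (a point): the same point on the green lamp, alike but for its green dome; it stays in the holder. Carry the red lamp clear over it. Fixed tall things round the work: a white carton (170 mm high) behind and to the right of the mount, and a black magazine file (up to 270 mm high) to the left of the mount.
- dock: lamp holder, fixed: black block 60 x 150 x 34 mm, origin at the centre of its underside, long axis y; two upright through holes of 16 mm diameter at y = -40 and +40 mm. A lamp stands in each, pin down, barrel resting on the block's top (pin end 6 mm above the worktop); which lamp is in which hole varies.

How it is judged (in metres and radians):
On the way, in this order (a step that is already met when the one before it is completed fails the run):
1. the red lamp is lifted clear of the holder (z of red_lamp_tip in the frame of dock above 0.036 m), for 0.1 s.
2. the red lamp's pin is inside the mount's mouth (z of red_lamp_tip in the frame of mount below 0.052 m and horizontal distance between red_lamp_tip and mount_mouth below 0.024 m), for 0.1 s.
At the end, for the whole second after the job is handed in: The red lamp stands upright (within 0.08 rad) in the mount's socket, the end of its pin within 3 mm of fully home (less than 21 mm above the mount's underside) and within 16 mm of the mouth's axis, released; the green lamp is within 15 mm of where it stood (z of red_lamp_tip in the frame of mount below 0.021 m and horizontal distance between red_lamp_tip and mount_mouth below 0.016 m and angle between red_lamp_tip's own z axis and vertical below 0.08 rad and distance of green_lamp_grip from where it was at the start of the episode below 0.015 m and contact force between the fingers and mount below 0.5 N); the robot touches nothing.
It fails at once if the mount is pressed with more than 25 N (contact force between anything else and mount above 25 N).
It fails at once if the green lamp is taken from or knocked about in the holder (distance of green_lamp_grip from where it was at the start of the episode above 0.015 m).
It also fails if it takes over 64 s, if anything falls off the work surface, if the arm or the gripper's body presses on something with over 40 N, if the wrist force passes 120 N, or if a joint passes its speed limit or range.

### The arm

A 7-joint arm with a two-finger parallel gripper is mounted at the origin on the work surface; the furniture and walls round the work are solid. World frame = base frame: x ahead of the robot, y to its left, z up, the work surface at z = 0. Lengths are in m, angles in degrees, forces in N, time in s.
With the tool pointing down it reaches from about 0.425 to 0.975 m from the base axis. Payload 16.7 kg.
Tool frame: the origin (TCP) lies at the centre of the arm's flange, where the gripper is bolted on; the fingertips stand 173 mm ahead of it and the grasp point (between the pads) lies 155 mm ahead of it; z points along the fingers, y is the line along which they close (so a half turn about z gives the same grasp; the last joint's range is limited). The gripper opens to 85 mm and grips with 20 to 120 N. Pads are 22 mm wide; open, the fingers measure 114 mm over their backs; the gripper's body (76 mm by 85 mm) begins 54 mm behind the grasp point. The pads swing forward as they close: fully open they stand 13 mm farther back than shut.
Start: joints at [61.049, 24.414, 4.234, 92.017, -1.954, 63.644, -3.845], TCP at [0.235, -0.633, 0.405] pointing down, gripper open.
Joint ranges: [-163.25, 163.25], [-28.42, 122.38], [-70.27, 78.77], [12.13, 141.07], [-58.53, 238.53], [9.26, 117.41], [-156.51, 156.51]. Speed limits (degrees/s): [108.29, 108.29, 136.94, 136.94, 172.46, 172.46, 172.46].

### API

Orientations are given as a 3x3 rotation matrix whose columns are the frame's x, y, z axes.
In Python, from workcell import status, cams, workorder gives the robot as it stands. The module is installed in compiled form; this text tells all that it offers.
- The arm moves only by the tool move_arm, never from a script. Its argument "steps" is text: rows parted by semicolons, each of 7 numbers parted by spaces: the turn, a rotation vector about the world's x, y, z in rad, then the shift along the world's x, y, z in mm, then the finger opening in mm, from 0 to 85.4. A call has 1 to 20 rows; each row is the pose to reach, as a shift and turn from the pose commanded when the call began; what a row does not reach only later rows make up. A row lasts 1/8 s, in which the tool goes at most 62.5 mm and 10.7 degrees, less where a joint would pass 70% of its speed; a pose out of reach is approached as far as the arm can. A call with a gripper value outside its range is refused whole. The fingers move at their own pace and stop on an object; "force" is the grip in N (left out, the last holds). Time passes only in rows, so rows that repeat a pose let the fingers close. It gives the time, the measured TCP pose, the force, the opening and the grip force at its end, in the units of the state.
- status.state(): the state, without advancing time (a new reading comes with each control period).
- cams.read_camera(name): name is "side" or "top"; returns the picture (400x640x3 uint8, blue, green, red); there is no depth.
- cams.camera_info(name): a dict with "fx", "fy", "cx", "cy" (pixels), "T" (4x4, takes a point from camera to world coordinates). Camera axes: x right, y up, looking along -z (the intrinsics and any distortion apply to the point x, -y, -z); pixel columns grow to the right and rows downward; lengths in m; the calibration is good to about 2 mm. A picture is of the moment at which its call begins. camera_info takes no time and is no camera call.
- workorder.sign_off(): hands the job in; it is judged then, once.
Trained networks look in the newest picture that a camera, given by its name, has taken for a name from the list of things; names that differ only in an ending like _2 or _b are one class to them, and where a whole thing is asked for, a point or a joint stands for the part that bears it (a point fixed in the world has none). Each returns a list of dicts, best first, with "p" (0 to 1); they miss things now and then, are a little off and sometimes report something else, mostly with a low value. They report only what shows in the picture. A call takes as long as a camera call.
- cams.boxes_of(target, camera): "bbox" ([left, top, width, height] in pixels, round what is visible of it).
- cams.regions_of(target, camera): "pixels" (400x640 bool, what is visible of it) and "bbox" ([left, top, width, height] in pixels, round what is visible of it).
The state is a dict: "time": time; "joint_pos": joint angles; "qvel": joint speeds; "effort": joint torques, N m; "eef_pos": TCP position; "tool_rot": TCP orientation; "force": force on the tool from outside, world axes, zero at the start; "wrist_torque": the same for the moment, N m; "grip_width": opening from 0.0 (shut) to 1.0 (fully open); "finger_force": force on a finger pad.
Only numpy, scipy, OpenCV 4.12 (cv2) and the standard library are available. Lean on these libraries where they do the work, as an engineer would, in place of code of your own. Each camera call takes 0.05 s, during which the arm holds its last target. There are 200 camera calls.

## Working session

There is one attempt and no reset: what is moved stays moved. The work goes in short steps, Python scripts to look and compute and a tool call to move; the robot and the scene stay as the last step left them, time stands still between calls to the robot, and variables do not carry over. Pictures are saved under pics/ and viewed, at most 10 in all, crops included, and the job is handed in when it is done.

Besides the shell and the picture viewer there is one more tool, called as name(argument=value, ...) on one line, values as JSON. move_arm: Moves the arm, as the interface text tells. Its arguments: {"type":"object","properties":{"steps":{"type":"string"},"force":{"type":"number"}},"required":["steps"]}

```bash
mkdir -p pics
cat > h.py <<'E'
import numpy as np, cv2
from workcell import status, cams, workorder
def ray(cam,u,v):
    i=cams.camera_info(cam);T=np.array(i["T"])
    d=np.array([(u-i["cx"])/i["fx"],-(v-i["cy"])/i["fy"],-1.])
    return T[:3,3],T[:3,:3]@d
def atz(cam,u,v,z):
    o,d=ray(cam,u,v);return o+d*(z-o[2])/d[2]
def tri(c1,p1,c2,p2):
    o1,d1=ray(c1,*p1);o2,d2=ray(c2,*p2)
    A=np.stack([d1,-d2],1);s=np.linalg.lstsq(A,o2-o1,rcond=None)[0]
    a=o1+s[0]*d1;b=o2+s[1]*d2
    return (a+b)/2,np.linalg.norm(a-b)
def proj(cam,P):
    i=cams.camera_info(cam);T=np.array(i["T"])
    q=T[:3,:3].T@(np.array(P)-T[:3,3]);return i["cx"]+i["fx"]*q[0]/-q[2],i["cy"]-i["fy"]*q[1]/-q[2]
E
python3 - <<'E'
from h import *
np.set_printoptions(precision=3,suppress=True)
s=status.state();print(s)
for c in("side","top"):
    im=cams.read_camera(c);cv2.imwrite(f"pics/{c}0.png",im)
    i=cams.camera_info(c);print(c,{k:np.array(v) for k,v in i.items()})
    for t in("red_lamp_grip","green_lamp_grip","mount","dock"):
        print(t,[(np.array(r["bbox"]),round(r["p"],2)) for r in cams.boxes_of(t,c)[:3]])
E
```

```text
{'time': 0.0, 'joint_pos': array([61.05 , 24.451,  4.232, 92.054, -1.956, 63.642, -3.846]), 'qvel': array([-0.021, -0.021,  0.026, -0.027,  0.024,  0.021,  0.097]), 'effort': array([ -0.001, -94.984,   3.76 , -46.352,   0.019,   0.01 ,  -0.   ]), 'eef_pos': array([ 0.235, -0.633,  0.404]), 'tool_rot': array([[ 0.937,  0.348, -0.001],
       [ 0.348, -0.937,  0.001],
       [-0.   , -0.001, -1.   ]]), 'force': array([-0.518,  0.092,  0.755]), 'wrist_torque': array([-0.024,  0.013, -0.02 ]), 'finger_force': 0.0, 'grip_width': 1.0024448945249045}
side {'fx': array(499.085), 'fy': array(499.085), 'cx': array(321.598), 'cy': array(199.518), 'T': array([[-0.861,  0.457, -0.225,  0.264],
       [-0.509, -0.761,  0.402,  0.304],
       [ 0.012,  0.46 ,  0.888,  0.941],
       [ 0.   ,  0.   ,  0.   ,  1.   ]])}
red_lamp_grip [(array([353.1, 171.8,  12.9,  25.2]), 0.67)]
green_lamp_grip [(array([371.7, 146.6,  16.8,  32.9]), 0.9)]
mount [(array([209. , 232.6,  79.2,  83.1]), 0.89)]
dock [(array([334.4, 159.7,  64.6,  61.6]), 0.62)]
top {'fx': array(385.755), 'fy': array(385.755), 'cx': array(317.737), 'cy': array(198.753), 'T': array([[ 0.077,  0.969, -0.236,  0.305],
       [-0.997,  0.075, -0.02 , -0.087],
       [-0.001,  0.237,  0.972,  0.897],
       [ 0.   ,  0.   ,  0.   ,  1.   ]])}
red_lamp_grip [(array([346.5, 229. ,  13.4,  10.7]), 0.68)]
green_lamp_grip [(array([378.7, 236.1,  16.4,  14.1]), 0.65)]
mount [(array([218.3, 157. ,  54.9,  57.3]), 0.73)]
dock []
```

Run:
```python
import cv2
a=cv2.imread("pics/side0.png");b=cv2.imread("pics/top0.png")
cv2.imwrite("pics/s0c.png",cv2.resize(a[120:345,160:460],(800,600),interpolation=cv2.INTER_CUBIC))
cv2.imwrite("pics/t0c.png",cv2.resize(b[110:290,190:430],(800,600),interpolation=cv2.INTER_CUBIC))
```

```text
(no output)
```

View pics/s0c.png

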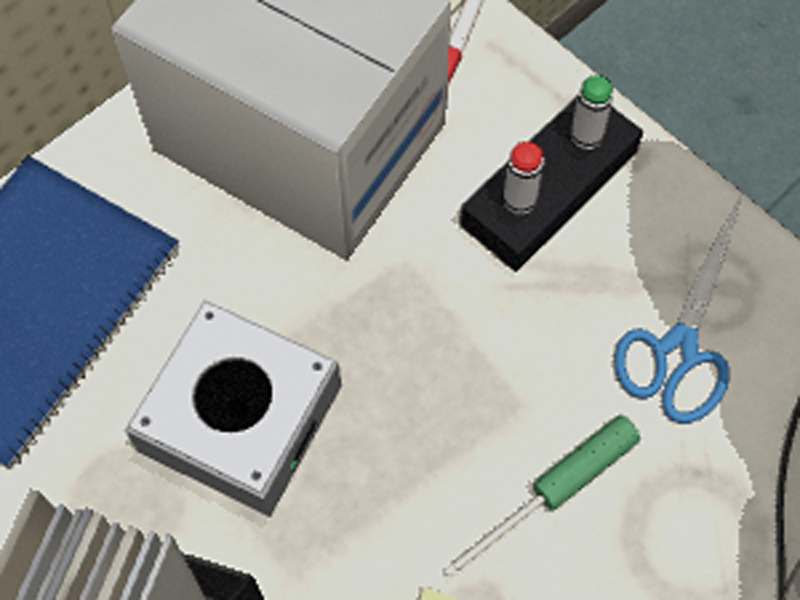

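View pics/top0.png

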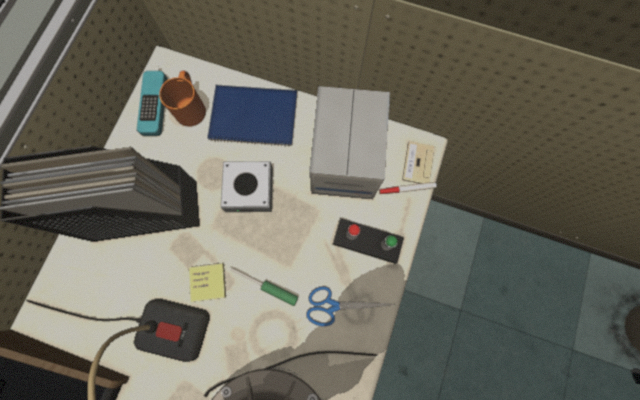

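View pics/t0c.png

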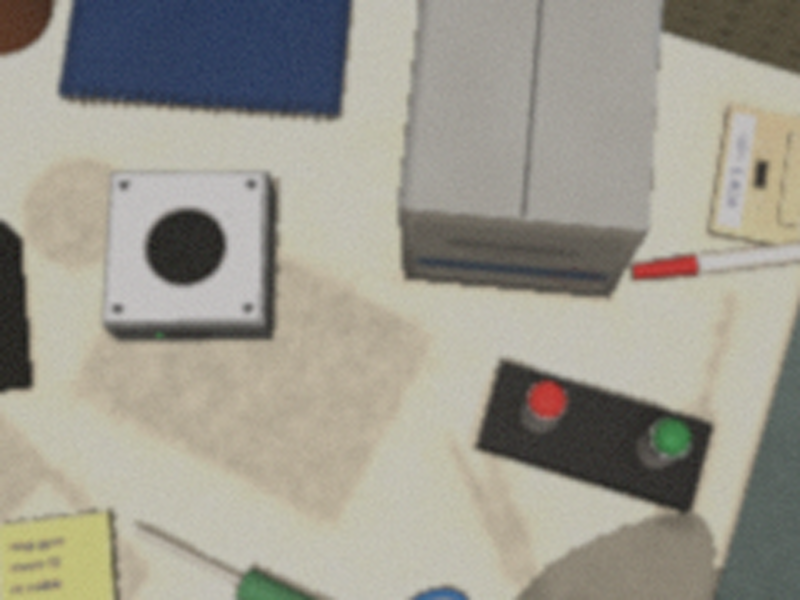

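The side crop shows the red dome at full-image (357,178), green at (383,153) and the mouth at (247,268). In the top view the red dome is at (354,230), green at (392,241) and the mouth at (246,184). The carton is between the mount and the far side, and the file is at the left.

```bash
cat >> h.py <<'E'
def blob(im,mask,near,r=14):
    m=mask.astype(np.uint8);n,l,s,c=cv2.connectedComponentsWithStats(m)
    k=min([j for j in range(1,n) if s[j,4]>15],key=lambda j:np.hypot(*(c[j]-near)))
    return c[k],s[k]
def red(im):
    a=im.astype(int);return (a[...,2]>110)&(a[...,2]-a[...,1]>70)&(a[...,2]-a[...,0]>60)
def green(im):
    a=im.astype(int);return (a[...,1]-a[...,2]>40)&(a[...,1]-a[...,0]>20)
E
python3 - <<'E'
from h import *
np.set_printoptions(precision=4,suppress=True)
a=cv2.imread("pics/side0.png");b=cv2.imread("pics/top0.png")
for n,f,pa,pb,z in(("red",red,(357,178),(354,230),.104),("green",green,(383,153),(392,241),.104),("mouth",lambda i:i.max(2)<60,(247,268),(246,184),.054)):
    ca,sa=blob(a,f(a),pa);cb,sb=blob(b,f(b),pb)
    print(n,ca,sa,cb,sb);print(tri("side",ca,"top",cb),atz("side",*ca,z),atz("top",*cb,z))
# mount edges & dock axis
import math
for n,c in(("mount plate top",[(125,184),(252,184),(248,308),(117,309)]),("dock top",[(501,361),(713,425),(690,511),(478,446)])):
    P=[atz("top",190+x*.3,110+y*.3,.054 if n[0]=="m" else .034) for x,y in c];print(n,np.array(P))
E
```

```text
red [357.21 178.19] [352 173  12  12 100] [353.8193 229.494 ] [349 225  11  10  83]
(array([ 0.4393, -0.1507,  0.1035]), np.float64(0.0025478956718286362)) [ 0.4404 -0.1504  0.104 ] [ 0.4379 -0.1507  0.104 ]
green [383.7391 153.0761] [378 148  12  11  92] [391.3784 240.7162] [387 236  10  10  74]
(array([ 0.422 , -0.2295,  0.1019]), np.float64(0.0023876140713281675)) [ 0.4228 -0.2281  0.104 ] [ 0.4205 -0.2292  0.104 ]
mouth [246.9238 267.8817] [233 255  29  27 617] [245.3155 183.6648] [235 174  22  21 355]
(array([0.5342, 0.0974, 0.0521]), np.float64(0.0025811800988146325)) [0.5349 0.0979 0.054 ] [0.5323 0.0968 0.054 ]
mount plate top [[0.573  0.1431 0.054 ]
 [0.5797 0.0557 0.054 ]
 [0.4922 0.0488 0.054 ]
 [0.4847 0.1367 0.054 ]]
dock top [[ 0.4729 -0.1243  0.034 ]
 [ 0.4401 -0.2696  0.034 ]
 [ 0.3815 -0.2558  0.034 ]
 [ 0.4138 -0.1125  0.034 ]]
```

move_arm(steps="0 0 0.2 50 120 0 85; 0 0 0.5 102 241 0 85; 0 0 0.8 160 380 0 85; 0 0 0.998 204 482.5 0 85; 0 0 0.998 204 482.5 0 85; 0 0 0.998 204 482.5 0 85; 0 0 0.998 204 482.5 0 85; 0 0 0.998 204 482.5 0 85; 0 0 0.998 204 482.5 0 85; 0 0 0.998 204 482.5 0 85; 0 0 0.998 204 482.5 -60 85; 0 0 0.998 204 482.5 -100 85; 0 0 0.998 204 482.5 -100 85; 0 0 0.998 204 482.5 -100 85; 0 0 0.998 204 482.5 -100 85")

```text
time: 2.38
eef_pos: [0.4396, -0.1506, 0.3064]
tool_rot: [[0.216, 0.976, 0.002], [0.976, -0.216, -0.001], [-0.0, 0.003, -1.0]]
force: [-0.3, -0.1, 1.0]
grip_width: 0.995
finger_force: 0.0
```

Run:
```python
from h import *
np.set_printoptions(precision=4,suppress=True)
s=status.state();print(s["eef_pos"],s["tool_rot"],s["joint_pos"],s["qvel"],s["force"],s["time"])
a=cams.read_camera("side");b=cams.read_camera("top")
cv2.imwrite("pics/s1.png",cv2.resize(a[80:305,200:500],(800,600),interpolation=cv2.INTER_CUBIC))
for p in((198,230),(185,165),(130,150)):print("file",[atz("top",*p,z) for z in(0,.27)])
for p in((311.5,192.5),(373,198.5)):print("carton",atz("top",*p,0))
```

```text
[ 0.4396 -0.1506  0.3064] [[ 0.2159  0.9764  0.0024]
 [ 0.9764 -0.2159 -0.001 ]
 [-0.0005  0.0026 -1.    ]] [ 31.9126  13.4917 -23.4853 122.5679   7.5886  45.1277  -8.816 ] [-0.1374 -0.0074 -0.1398  0.3737  0.1986 -0.4517 -0.2338] [-0.2515 -0.0571  1.0118] 2.375
file [array([0.426 , 0.2057, 0.    ]), array([0.3896, 0.1176, 0.27  ])]
file [array([0.5827, 0.2616, 0.    ]), array([0.4992, 0.1567, 0.27  ])]
file [array([0.6109, 0.4034, 0.    ]), array([0.5189, 0.2559, 0.27  ])]
carton [ 0.5371 -0.0527  0.    ]
carton [ 0.5336 -0.2007  0.    ]
```

View pics/s1.png

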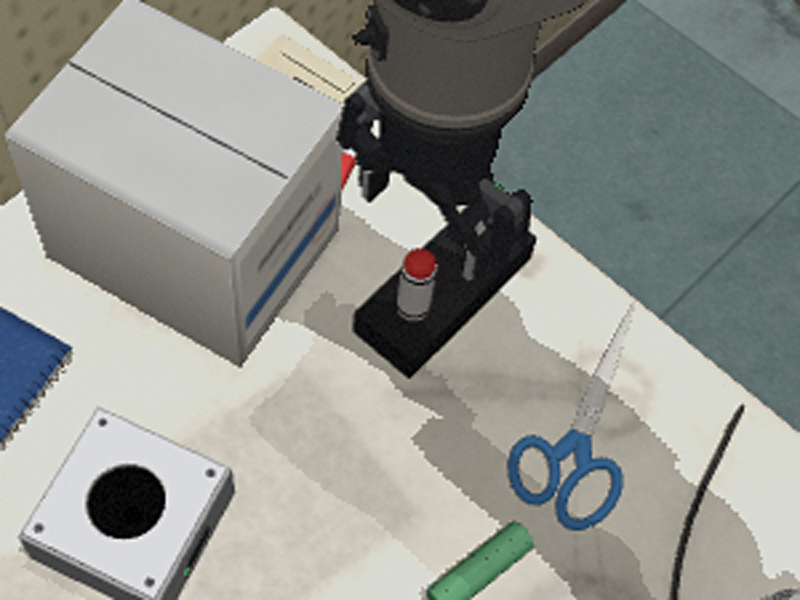

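move_arm(steps="0 0 0 0 0 -30 85; 0 0 0 0 0 -60 85; 0 0 0 0 0 -85 85; 0 0 0 0 0 -85 85; 0 0 0 0 0 -85 85; 0 0 0 0 0 -85 15; 0 0 0 0 0 -85 15; 0 0 0 0 0 -85 15; 0 0 0 0 0 -85 15; 0 0 0 0 0 -85 15; 0 0 0 0 0 -85 15; 0 0 0 0 0 -85 15", force=40)

```text
time: 3.98
eef_pos: [0.4392, -0.1503, 0.2201]
tool_rot: [[0.215, 0.977, 0.0], [0.977, -0.215, -0.0], [-0.0, 0.0, -1.0]]
force: [-1.3, -0.6, 9.4]
grip_width: 0.296
finger_force: 38.7
```

move_arm(steps="0 0 0 0 0 20 15; 0 0 0 0 0 60 15; 0 0 0 0 0 110 15; 0 0 0 0 0 160 15; 0 0 0 0 0 195 15; 0 0 0 15 40 195 15; 0 0 0 35 90 195 15; 0 0 0 55 145 195 15; 0 0 0 75 195 195 15; 0 0 0 90 235 195 15; 0 0 0 94.5 247.5 195 15; 0 0 0 94.5 247.5 195 15; 0 0 0 94.5 247.5 160 15; 0 0 0 94.5 247.5 115 15; 0 0 0 94.5 247.5 80 15; 0 0 0 94.5 247.5 68 15; 0 0 0 94.5 247.5 68 15; 0 0 0 94.5 247.5 68 15; 0 0 0 94.5 247.5 68 15")

```text
time: 6.35
eef_pos: [0.5339, 0.0972, 0.2889]
tool_rot: [[0.216, 0.976, 0.002], [0.976, -0.216, 0.0], [0.0, 0.002, -1.0]]
force: [0.1, 0.5, -1.2]
grip_width: 0.293
finger_force: 39.5
```

Run:
```python
from h import *
np.set_printoptions(precision=4,suppress=True)
s=status.state();print(s["eef_pos"],s["force"],s["time"])
a=cams.read_camera("side");b=cams.read_camera("top")
cv2.imwrite("pics/s2raw.png",a)
A=cv2.resize(a[200:320,190:310],(600,600),interpolation=cv2.INTER_CUBIC)
cv2.imwrite("pics/s2.png",A)
e=s["eef_pos"]
for P in(e-[0,0,.214],e-[0,0,.186],[.5338,.0974,.054],[.5338,.0974,.046]):print(P,proj("side",P),(np.array(proj("side",P))-[190,200])*5)
```

```text
[0.5339 0.0972 0.2889] [ 0.1225  0.5027 -1.1877] 6.35
[0.5339 0.0972 0.0749] (np.float64(246.20563331902196), np.float64(263.9795978566922)) [281.0282 319.898 ]
[0.5339 0.0972 0.1029] (np.float64(244.2905974336771), np.float64(258.53875579285165)) [271.453  292.6938]
[0.5338, 0.0974, 0.054] (np.float64(247.57798380831792), np.float64(267.95664097482006)) [287.8899 339.7832]
[0.5338, 0.0974, 0.046] (np.float64(248.0853785851512), np.float64(269.39761884087835)) [290.4269 346.9881]
```

View pics/s2.png

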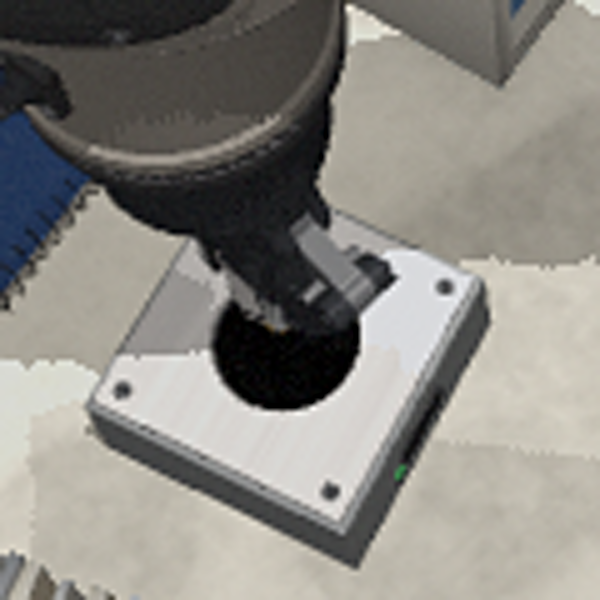

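The pin's end shows at crop (275,323), within about 1 px of the expected (281,320), over the mouth. Next step is touching down.

move_arm(steps="0 0 0 0 0 -10 15; 0 0 0 0 0 -20 15; 0 0 0 0 0 -26 15; 0 0 0 0 0 -28 15; 0 0 0 0 0 -29 15; 0 0 0 0 0 -30 15; 0 0 0 0 0 -30 15; 0 0 0 0 0 -30 15")

```text
time: 7.45
eef_pos: [0.5336, 0.0973, 0.2578]
tool_rot: [[0.215, 0.977, 0.0], [0.977, -0.215, 0.0], [0.0, 0.0, -1.0]]
force: [-3.7, -0.4, 4.4]
grip_width: 0.292
finger_force: 39.9
```

Run:
```python
import numpy as np
th=0;pts=[(0,0)];r=2.
while r<13.2:
    r=2+2*th/(2*np.pi); pts.append((r*np.cos(th),r*np.sin(th))); th+=2/r
p=np.round(np.array(pts)*2)/2;print(len(p))
np.save("sp.npy",p)
for k in range(0,len(p)-1,5):
    print(k//5,p[k],"; ".join("0 0 0 %g %g 0 15"%tuple(q-p[k]) for q in p[k+1:k+6]))
```

```text
135
0 [0. 0.] 0 0 0 2 0 0 15; 0 0 0 1.5 2 0 15; 0 0 0 -0.5 2.5 0 15; 0 0 0 -2.5 1.5 0 15; 0 0 0 -3 -0.5 0 15
1 [-3.  -0.5] 0 0 0 1 -2 0 15; 0 0 0 2.5 -3 0 15; 0 0 0 4.5 -3 0 15; 0 0 0 6.5 -1.5 0 15; 0 0 0 7 0.5 0 15
2 [ 4. -0.] 0 0 0 -0.5 2 0 15; 0 0 0 -1.5 3.5 0 15; 0 0 0 -3.5 4.5 0 15; 0 0 0 -5.5 4.5 0 15; 0 0 0 -7 3.5 0 15
3 [-3.   3.5] 0 0 0 -1.5 -1.5 0 15; 0 0 0 -2 -3.5 0 15; 0 0 0 -1.5 -5.5 0 15; 0 0 0 -0.5 -7 0 15; 0 0 0 1 -8.5 0 15
4 [-2. -5.] 0 0 0 2 -0.5 0 15; 0 0 0 4 -0.5 0 15; 0 0 0 5.5 0.5 0 15; 0 0 0 7 2 0 15; 0 0 0 8 4 0 15
5 [ 6. -1.] 0 0 0 0 2 0 15; 0 0 0 -0.5 4 0 15; 0 0 0 -1.5 5.5 0 15; 0 0 0 -3 6.5 0 15; 0 0 0 -5 7.5 0 15
6 [1.  6.5] 0 0 0 -2 0 0 15; 0 0 0 -4 -0.5 0 15; 0 0 0 -6 -1.5 0 15; 0 0 0 -7 -3.5 0 15; 0 0 0 -8 -5 0 15
7 [-7.   1.5] 0 0 0 0 -2 0 15; 0 0 0 0.5 -4 0 15; 0 0 0 1.5 -6 0 15; 0 0 0 2.5 -7.5 0 15; 0 0 0 4.5 -8.5 0 15
8 [-2.5 -7. ] 0 0 0 2 -0.5 0 15; 0 0 0 4 -0.5 0 15; 0 0 0 5.5 0 0 15; 0 0 0 7.5 1 0 15; 0 0 0 9 2.5 0 15
9 [ 6.5 -4.5] 0 0 0 1 1.5 0 15; 0 0 0 1.5 3.5 0 15; 0 0 0 1.5 5.5 0 15; 0 0 0 1 7.5 0 15; 0 0 0 0 9.5 0 15
10 [6.5 5. ] 0 0 0 -1.
[... 1109 characters left out ...]
0 15; 0 0 0 6 0.5 0 15; 0 0 0 7.5 1.5 0 15; 0 0 0 9 2.5 0 15
21 [ 7.5 -9. ] 0 0 0 1.5 1.5 0 15; 0 0 0 3 3 0 15; 0 0 0 3.5 5 0 15; 0 0 0 4.5 7 0 15; 0 0 0 4.5 9 0 15
22 [12. -0.] 0 0 0 0 2 0 15; 0 0 0 -0.5 4 0 15; 0 0 0 -1.5 5.5 0 15; 0 0 0 -2.5 7.5 0 15; 0 0 0 -3.5 9 0 15
23 [8.5 9. ] 0 0 0 -1.5 1 0 15; 0 0 0 -3.5 2.5 0 15; 0 0 0 -5.5 3 0 15; 0 0 0 -7 3.5 0 15; 0 0 0 -9 3.5 0 15
24 [-0.5 12.5] 0 0 0 -2 0 0 15; 0 0 0 -4 -1 0 15; 0 0 0 -6 -1.5 0 15; 0 0 0 -7.5 -2.5 0 15; 0 0 0 -9 -4 0 15
25 [-9.5  8.5] 0 0 0 -1.5 -1.5 0 15; 0 0 0 -2.5 -3.5 0 15; 0 0 0 -3 -5.5 0 15; 0 0 0 -3.5 -7 0 15; 0 0 0 -3.5 -9 0 15
26 [-13.   -0.5] 0 0 0 0 -2 0 15; 0 0 0 0.5 -4 0 15; 0 0 0 1.5 -6 0 15; 0 0 0 2.5 -7.5 0 15
```

move_arm(steps="0 0 0 2 0 0 15; 0 0 0 1.5 2 0 15; 0 0 0 -0.5 2.5 0 15; 0 0 0 -2.5 1.5 0 15; 0 0 0 -3 -0.5 0 15")

```text
time: 8.07
eef_pos: [0.5306, 0.0972, 0.2579]
tool_rot: [[0.215, 0.977, 0.001], [0.977, -0.215, 0.001], [0.001, 0.0, -1.0]]
force: [0.6, 2.1, 3.4]
grip_width: 0.289
finger_force: 39.9
```

move_arm(steps="0 0 0 1 -2 0 15; 0 0 0 2.5 -3 0 15; 0 0 0 4.5 -3 0 15; 0 0 0 6.5 -1.5 0 15; 0 0 0 7 0.5 0 15")

```text
time: 8.7
eef_pos: [0.5378, 0.0969, 0.2576]
tool_rot: [[0.216, 0.976, -0.0], [0.976, -0.216, -0.001], [-0.001, 0.0, -1.0]]
force: [-1.0, -2.7, 4.8]
grip_width: 0.292
finger_force: 39.9
```

move_arm(steps="0 0 0 -0.5 2 0 15; 0 0 0 -1.5 3.5 0 15; 0 0 0 -3.5 4.5 0 15; 0 0 0 -5.5 4.5 0 15; 0 0 0 -7 3.5 0 15")

```text
time: 9.32
eef_pos: [0.5305, 0.1012, 0.2579]
tool_rot: [[0.215, 0.977, 0.001], [0.977, -0.215, 0.001], [0.001, 0.0, -1.0]]
force: [2.5, 0.8, 3.9]
grip_width: 0.295
finger_force: 39.9
```

move_arm(steps="0 0 0 -1.5 -1.5 0 15; 0 0 0 -2 -3.5 0 15; 0 0 0 -1.5 -5.5 0 15; 0 0 0 -0.5 -7 0 15; 0 0 0 1 -8.5 0 15")

```text
time: 9.95
eef_pos: [0.5314, 0.0921, 0.2575]
tool_rot: [[0.215, 0.977, -0.001], [0.977, -0.215, -0.0], [-0.0, -0.001, -1.0]]
force: [-1.9, 2.1, 4.1]
grip_width: 0.292
finger_force: 39.9
```

move_arm(steps="0 0 0 2 -0.5 0 15; 0 0 0 4 -0.5 0 15; 0 0 0 5.5 0.5 0 15; 0 0 0 7 2 0 15; 0 0 0 8 4 0 15")

```text
time: 10.58
eef_pos: [0.5398, 0.0962, 0.2577]
tool_rot: [[0.216, 0.976, 0.0], [0.976, -0.216, -0.0], [-0.0, 0.0, -1.0]]
force: [-1.3, -2.6, 4.0]
grip_width: 0.293
finger_force: 39.9
```

move_arm(steps="0 0 0 0 2 0 15; 0 0 0 -0.5 4 0 15; 0 0 0 -1.5 5.5 0 15; 0 0 0 -3 6.5 0 15; 0 0 0 -5 7.5 0 15")

```text
time: 11.2
eef_pos: [0.5347, 0.104, 0.2579]
tool_rot: [[0.215, 0.977, 0.001], [0.977, -0.215, 0.0], [0.001, 0.001, -1.0]]
force: [2.3, -2.4, 4.0]
grip_width: 0.295
finger_force: 39.9
```

move_arm(steps="0 0 0 -2 0 0 15; 0 0 0 -4 -0.5 0 15; 0 0 0 -6 -1.5 0 15; 0 0 0 -7 -3.5 0 15; 0 0 0 -8 -5 0 15")

```text
time: 11.82
eef_pos: [0.5263, 0.0994, 0.2574]
tool_rot: [[0.215, 0.977, -0.0], [0.977, -0.215, 0.001], [0.001, -0.001, -1.0]]
force: [2.2, 6.1, -1.1]
grip_width: 0.291
finger_force: 39.7
```

It dropped in: z force fell to the lamp's weight, and the side force of 6 N pulls toward +y. Backing off.

move_arm(steps="0 0 0 0.5 1 0 15; 0 0 0 0.5 2 0 15; 0 0 0 0.5 2 0 15")

```text
time: 12.2
eef_pos: [0.5268, 0.1007, 0.2574]
tool_rot: [[0.215, 0.977, -0.001], [0.977, -0.215, -0.0], [-0.0, -0.001, -1.0]]
force: [0.1, 1.8, -0.6]
grip_width: 0.291
finger_force: 39.7
```

move_arm(steps="0 0 0 0 0.5 -1 15; 0 0 0 0 0.5 -2.5 15; 0 0 0 0 0.5 -4 15; 0 0 0 0 0.5 -4 15")

```text
time: 12.7
eef_pos: [0.527, 0.1012, 0.2535]
tool_rot: [[0.215, 0.977, -0.0], [0.977, -0.215, -0.0], [-0.0, -0.0, -1.0]]
force: [-0.7, 1.1, -1.4]
grip_width: 0.292
finger_force: 39.8
```

move_arm(steps="0 0 0 -0.2 0.3 -2 15; 0 0 0 -0.2 0.3 -4 15; 0 0 0 -0.2 0.3 -6 15; 0 0 0 -0.2 0.3 -8 15; 0 0 0 -0.2 0.3 -8 15")

```text
time: 13.32
eef_pos: [0.5269, 0.1015, 0.2455]
tool_rot: [[0.215, 0.977, -0.0], [0.977, -0.215, -0.0], [-0.0, -0.0, -1.0]]
force: [-0.6, 0.1, -0.8]
grip_width: 0.292
finger_force: 39.7
```

move_arm(steps="0 0 0 0 0 -2 15; 0 0 0 0 0 -4 15; 0 0 0 0 0 -6 15; 0 0 0 0 0 -8 15; 0 0 0 0 0 -10 15; 0 0 0 0 0 -11.5 15; 0 0 0 0 0 -11.5 15")

```text
time: 14.2
eef_pos: [0.5269, 0.1016, 0.2341]
tool_rot: [[0.215, 0.977, -0.0], [0.977, -0.215, 0.0], [-0.0, -0.0, -1.0]]
force: [0.1, 0.5, -1.6]
grip_width: 0.297
finger_force: 39.7
```

move_arm(steps="0 0 0 0 0 -1 15; 0 0 0 0 0 -2 15; 0 0 0 0 0 -3 15; 0 0 0 0 0 -3 15; 0 0 0 0 0 -3 15")

```text
time: 14.82
eef_pos: [0.5269, 0.1016, 0.2313]
tool_rot: [[0.215, 0.977, 0.0], [0.977, -0.215, 0.0], [0.0, 0.0, -1.0]]
force: [-0.1, 0.1, 2.6]
grip_width: 0.297
finger_force: 39.7
```

The barrel has seated: about 3.8 N, slightly sprung, at the expected height. Release and rise.

move_arm(steps="0 0 0 0 0 0.5 15; 0 0 0 0 0 0.5 40; 0 0 0 0 0 0.5 60; 0 0 0 0 0 0.5 85; 0 0 0 0 0 0.5 85; 0 0 0 0 0 0.5 85; 0 0 0 0 0 0.5 85; 0 0 0 0 0 20 85; 0 0 0 0 0 50 85; 0 0 0 0 0 90 85; 0 0 0 0 0 140 85; 0 0 0 -20 -40 180 85; 0 0 0 -50 -90 190 85; 0 0 0 -80 -140 190 85; 0 0 0 -80 -140 190 85; 0 0 0 -80 -140 190 85; 0 0 0 -80 -140 190 85")

```text
time: 16.95
eef_pos: [0.4473, -0.0374, 0.4216]
tool_rot: [[0.214, 0.977, 0.0], [0.977, -0.214, 0.0], [0.001, 0.0, -1.0]]
force: [0.1, 0.5, -0.1]
grip_width: 0.994
finger_force: 0.0
```

Run:
```python
from h import *
np.set_printoptions(precision=4,suppress=True)
s=status.state();print(s["eef_pos"],s["force"],s["time"],s["qvel"])
a=cams.read_camera("side");b=cams.read_camera("top")
cv2.imwrite("pics/s3.png",cv2.resize(a[120:345,160:460],(800,600),interpolation=cv2.INTER_CUBIC))
for n,f,im,c in(("r",red,a,"side"),("r",red,b,"top"),("g",green,a,"side"),("g",green,b,"top")):
    P=[.527,.1015,.117] if n=="r" else [.422,-.229,.104]
    q=proj(c,P)
    try: k,st=blob(im,f(im),q);print(n,c,q,k,st[4],atz(c,*k,P[2]))
    except Exception as e: print(n,c,e)
```

```text
[ 0.4473 -0.0374  0.4216] [ 0.1079  0.516  -0.0601] 16.95 [-0.275   0.5719  0.2059  0.2497  0.0987 -0.1684  0.0777]
r side (np.float64(245.16442326257754), np.float64(259.5589360820495)) [244.6818 259.7121] 132 [0.5276 0.1022 0.117 ]
r top (np.float64(237.32866250847536), np.float64(177.7228547470612)) [180.6538 103.8462] 26 [0.687  0.2483 0.117 ]
g side (np.float64(384.30374185573396), np.float64(152.93501971934694)) [383.7391 153.0761] 92 [ 0.4228 -0.2281  0.104 ]
g top (np.float64(391.3021529897708), np.float64(239.98478752603896)) [391.3636 240.7013] 77 [ 0.4205 -0.2292  0.104 ]
```

View pics/s3.png

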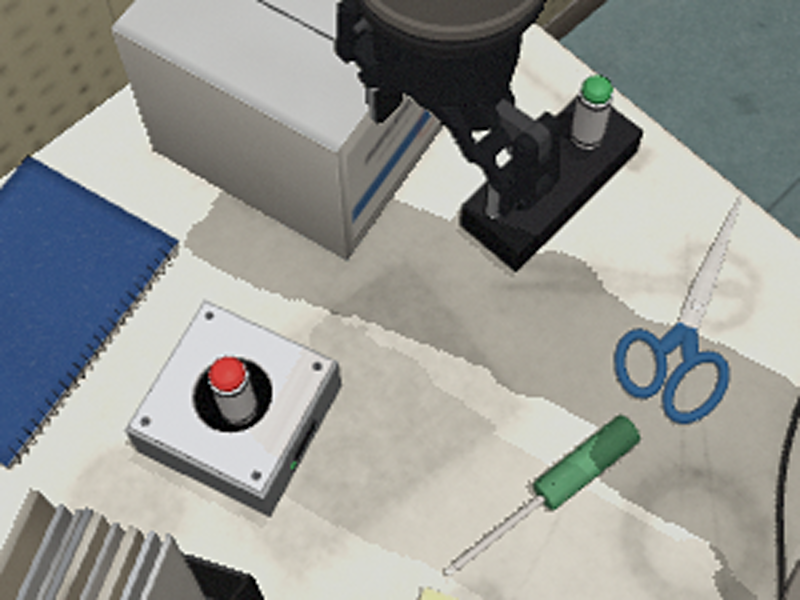

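The red lamp stands upright in the mouth (crop 228,375), with its dome where a fully-home lamp's should be. The green lamp hasn't moved and the gripper is clear.

```bash
python3 -c "
from workcell import workorder
print(workorder.sign_off())"
```

```text
the job is handed in; nothing more can be done
None
```

I plugged the red lamp upright and fully home into the mount's socket and let go of it; the green lamp did not move, and the job is handed in (sign-off gave no verdict back).

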